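Load the mushroom mill and hold its lid at the run mark

TASK

Tip the four dried mushroom caps from the feed tray into the bowl of the green mill, then set the empty tray back flat on the bench and let go of it. Then drop the white lid fully home in the mill's collar, its two lugs through the two slots, and twist it clockwise (seen from above) against the spring to the orange run mark, half-way to the red lock mark where it would click shut; never let it reach the lock. Finish while still gripping the lid and holding it at the orange mark, because it springs back when let go; leave the other things on the bench where they are.

Things in the scene. Friction and masses are not known exactly. Their poses are not given: they have to be found in the camera images.
- mill: the mill, fixed: green base 150 x 150 x 46 mm, steel bowl 120 mm outside; origin under its centre. Marks on the steel rim, at each of the two slots: green at the slot, orange run mark 0.70 rad clockwise of it, red lock mark 1.40 rad clockwise. Under the collar the bowl is 98 mm wide, its floor 84 mm below the mouth.
- mill_mouth (a point): centre of the mill's mouth, in the plane of the collar's top, 140 mm above the bench; z up, x along the line through the two bayonet slots. Black collar 8 mm thick with a round opening 81 mm wide and, at +x and -x, slots 21 mm wide that reach 49 mm from the axis.
- run_ring (a joint): sprung ring under the collar, pushed round by the lid's lugs: 0 at rest, grows as the lid turns clockwise, 0.70 = orange run mark, 1.40 = end stop at red; the lock catches from about 1.25. A centred lid turns about 0.1 rad before its lugs meet the ring. The spring takes 0.07 N m at the start, 0.15 N m at the run mark, and always pushes back to 0.
- lid_grip (a point): point on the axis of the white lid, in its black grip bar (70 mm long along lid x, 14 mm thick along y, 36 mm tall): 50 mm above the lid's foot, 24 mm above the disc's top, 12 mm below the bar's top; z up. Fully home the disc lies on the collar and this point is 34 mm above the mouth.
- lid: the lid, about 180 g, standing on its spigot; origin under its centre. Disc 100 mm across, 10 mm thick; below it a spigot 76 mm wide, 16 mm deep, whose foot carries at +x and -x, under the bar's ends, two lugs 12 mm wide, 6 mm tall, reaching 46 mm from the axis. Orange ticks on the disc show the lugs; either way round fits.
- tray_grip (a point): grip point of the aluminium feed tray, in its blue handle bar (116 mm long along tray x, 14 mm thick along y, 20 mm tall), half-way up the bar and 12 mm forward of its middle: 66 mm above the tray's underside, 85 mm behind the nose, on the centreline; z up.
- tray: the tray, about 160 g: a channel 150 mm long (x), 48 mm wide, 40 mm inside, walls up to 34 mm, floor 4 mm thick, closed at the back (-x), open at the nose (+x), handle above on a post at the back; origin under its centre.
- cap0_center (a point): dried brown mushroom cap, 29 mm across, 21 mm tall, 12 g; its centre. It starts in the tray.
- cap1_center (a point): dried brown mushroom cap, 29 mm across, 21 mm tall, 12 g; its centre. It starts in the tray.
- cap2_center (a point): dried brown mushroom cap, 29 mm across, 21 mm tall, 12 g; its centre. It starts in the tray.
- cap3_center (a point): dried brown mushroom cap, 29 mm across, 21 mm tall, 12 g; its centre. It starts in the tray.
- spray: white spray bottle, 60 mm across, 170 mm tall; origin under its centre (leave alone)
- spawn_jar: brown jar with a brass cap, 72 mm across, 110 mm tall; origin under its centre (leave alone)
- mug: blue mug, 72 mm across, 75 mm tall; origin under its centre (leave alone)
- weight: brass block weight 60 x 40 x 30 mm; origin under its centre (leave alone)
- meter: white round hygrometer, 68 mm across, 22 mm tall; origin under its centre (leave alone)
- brush: hand brush lying on the bench; origin under its middle (leave alone)
Things that resemble listed ones, but are neither listed nor needed, are in the scene too. Leave any purple or turquoise look-alike of the lid alone.

How it is judged:
By the outcome, as a careful person would: the job done as asked, in the order asked, and still so for the second after the job is handed in, while the arm keeps its last pose, push and grip.
It also fails if it takes over 72 s, if anything falls off the work surface, if the arm or the gripper's body presses on something with over 40 N, if the wrist force passes 120 N, or if a joint passes its speed limit or range.

ROBOT

A 6-joint arm with a two-finger parallel gripper is mounted at the origin on the work surface. World frame = base frame: x ahead of the robot, y to its left, z up, the work surface at z = 0. Lengths are in m, angles in rad, forces in N, time in s.
With the tool pointing down it reaches from about 0.4 to 0.825 m from the base axis. Payload 7 kg.
Tool frame: the origin (TCP) lies midway between the tips of the shut fingers; the grasp point (between the pads) lies 19 mm behind it; z points along the fingers, y is the line along which they close (so a half turn about z gives the same grasp; the last joint's range is limited). The gripper opens to 85 mm and grips with 20 to 120 N. Pads are 22 mm wide; open, the fingers measure 114 mm over their backs; the gripper's body (76 mm by 85 mm) begins 54 mm behind the grasp point. The pads swing forward as they close: fully open they stand 13 mm farther back than shut.
Start: joints at [-0.965, 0.359, 0.012, 0, -1.224, -0.288], TCP at [0.211, -0.641, 0.231] pointing down, gripper open.
Joint ranges: [-3.07, 3.07], [-1.43, 2.12], [-1.02, 1.25], [-3.03, 1.67], [-3.05, -0], [-3.03, 3.03]. Speed limits (rad/s): [2.39, 2.39, 3.01, 3.14, 3.14, 3.14].

INTERFACE

Orientations are given as a unit quaternion [w, x, y, z].
In Python, from plant import arm, imaging gives the robot as it stands.
- The arm moves only by the shell command python3 -m handwheel 'ROWS' [OPENING] [FORCE]. ROWS is JSON, a list of rows, each an object of numbers: "dx", "dy", "dz": the shift along the tool's x, y, z in m; "spin": the turn about the tool's z in degrees. A call has 1 to 10 rows; each row shifts and turns the commanded pose from where the row before left it, along the tool's axes as they then stand; what a row does not reach is not made up. A row lasts 1/8 s, in which the tool goes at most 62.5 mm and 10.7 degrees, less where a joint would pass 70% of its speed; a pose out of reach is approached as far as the arm can. A call with a gripper value outside its range is refused whole. OPENING is the gripper command: -1 is shut, 1 is fully open, values between are in proportion, set as the call begins (- or left out, the last holds). The fingers move at their own pace and stop on an object; FORCE is the grip in N (left out, the last holds). Time passes only in rows, so rows that do not move let the fingers close. It gives the time, the measured TCP pose, the force, the opening and the grip force at its end, in the units of the state.
- arm.get_state(): the state, without advancing time (a new reading comes with each control period).
- imaging.snapshot(name): name is "scene" or "top" or "wrist"; returns (picture, depth): 420x560x3 uint8, blue, green, red; 420x560 float32, m along the optical axis (not along the pixel's ray), 0 where there is no reading.
- imaging.camera_params(name): a dict with "camera_matrix" (3x3 intrinsics, pixels), "extrinsics" (4x4, takes a point from world to camera coordinates). Camera axes: x right, y up, looking along -z (the intrinsics and any distortion apply to the point x, -y, -z); pixel columns grow to the right and rows downward; lengths in m; the calibration is good to about 2 mm. A picture is of the moment at which its call begins: read the wrist's pose just before it. camera_params takes no time and is no camera call; for the wrist camera it gives the pose at the moment of the call.
- arm.hand_in(): hands the job in; it is judged then, once.
The state is a dict: "t": time; "joints": joint angles; "qvel": joint speeds; "joint_efforts": joint torques, N m; "eef_pos": TCP position; "orientation": TCP orientation; "contact_force": force on the tool from outside, world axes, zero at the start; "moment": the same for the moment, N m; "grip_width": finger opening in m; "grip_force": force on a finger pad.
Only numpy, scipy, OpenCV 4.12 (cv2) and the standard library are available. Lean on these libraries where they do the work, as an engineer would, in place of code of your own. Each camera call takes 0.05 s, during which the arm holds its last target. There are 200 camera calls.

## Working session

There is one attempt and no reset: what is moved stays moved. The work goes in short steps, Python scripts to look and compute and a shell command to move; the robot and the scene stay as the last step left them, time stands still between calls to the robot, and variables do not carry over. Pictures are saved under pics/ and viewed, at most 10 in all, crops included, and the job is handed in when it is done.

```bash
mkdir -p pics; ls; cat > h.py <<'E'
import numpy as np, cv2
from plant import arm, imaging
from scipy.spatial.transform import Rotation as R
def snap(n,f):
    p=imaging.camera_params(n); im,d=imaging.snapshot(n)
    cv2.imwrite(f'pics/{f}.png',im); np.savez(f'pics/{f}.npz',im=im,d=d,K=np.array(p['camera_matrix']),E=np.array(p['extrinsics']))
    return im,d
def cloud(f):
    z=np.load(f'pics/{f}.npz'); d=z['d']; v,u=np.mgrid[:d.shape[0],:d.shape[1]]
    K=z['K']; x=(u-K[0,2])/K[0,0]*d; y=(v-K[1,2])/K[1,1]*d
    c=np.stack([x,-y,-d],-1); E=z['E']
    return (c-E[:3,3])@E[:3,:3], z['im'], d
def ray(f,u,v,zw):
    z=np.load(f'pics/{f}.npz');K=z['K'];E=z['E']
    r=E[:3,:3].T@np.array([(u-K[0,2])/K[0,0],-(v-K[1,2])/K[1,1],-1]); o=-E[:3,:3].T@E[:3,3]
    return o+r*(zw-o[2])/r[2]
E
python3 -c "
from h import *
a,_=snap('scene','s1');b,_=snap('top','t1')
cv2.imwrite('pics/top.png',cv2.resize(b,(800,600)));cv2.imwrite('pics/sc.png',cv2.resize(a,(800,600)))
print(arm.get_state())"
```

```text
pics
{'t': 0.1, 'joints': array([-9.64894695e-01,  3.59293190e-01,  1.11700888e-02, -3.08371688e-04,
       -1.22412378e+00, -2.88127271e-01]), 'qvel': array([ 0.00036102, -0.00198949,  0.00155242,  0.000721  , -0.00021981,
        0.00065415]), 'joint_efforts': array([-1.18739186e-03, -5.84763372e+01,  2.94111872e+01,  6.95460901e+00,
       -3.17037848e-03, -4.66987046e-06]), 'eef_pos': array([ 0.21076316, -0.64079809,  0.23048022]), 'orientation': array([-1.82789731e-04, -1.58167627e-01,  9.87411998e-01,  7.16682642e-04]), 'contact_force': array([0.53205142, 0.18445888, 0.51871889]), 'moment': array([ 0.01300752,  0.03841595, -0.02712092]), 'grip_force': 0.0, 'grip_width': 0.08545645237508791}
```

View pics/top.png

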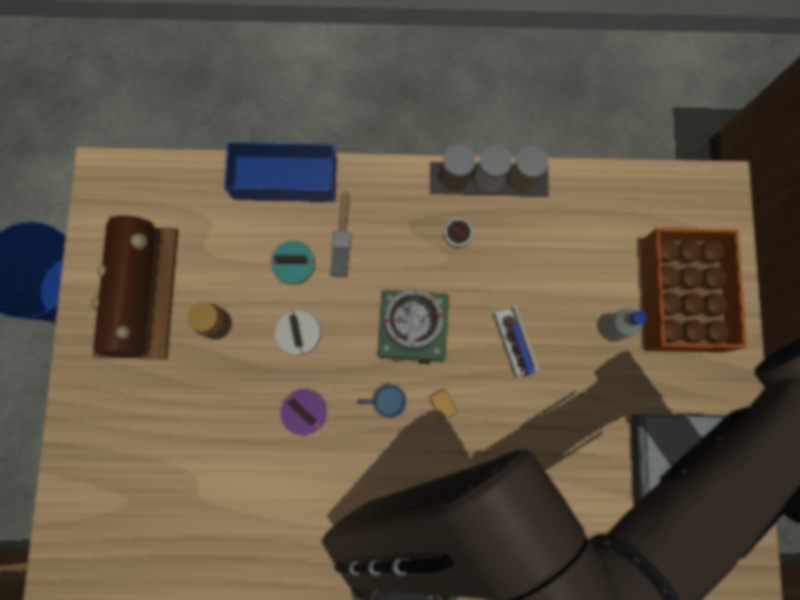

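View pics/sc.png

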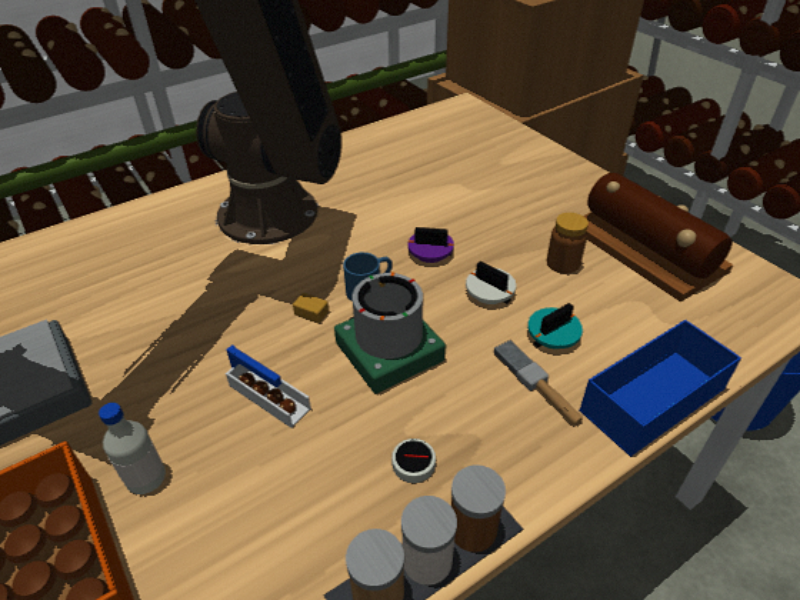

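The top view shows the mill at (413,320), tray at (515,342), white lid at (297,332), with purple and turquoise look-alikes at (303,411) and (292,261). Next I measure them.

```bash
python3 - <<'E'
from h import *
P,im,d=cloud('t1'); 
s=0.7
for n,(u,v) in dict(mill=(413,320),lidbar=(297,332),tray=(515,342),turq=(292,261),purp=(303,411),mug=(389,400),wt=(443,403),meter=(458,233),brush=(341,240),spray=(625,322),jar=(203,319)).items():
    u,v=int(u*s),int(v*s); print(n,P[v,u].round(3))
def box(u0,v0,u1,v1):
    sl=np.s_[int(v0*s):int(v1*s),int(u0*s):int(u1*s)]
    return P[sl].reshape(-1,3),im[sl].reshape(-1,3).astype(int)
def rect(p):
    r=cv2.minAreaRect((p[:,:2]*1000).astype(np.float32)); return [np.round(x,1) for x in r]
p,c=box(485,295,545,385)
m=(c[:,0]>c[:,2]+50)&(p[:,2]>.05); print('handle',m.sum(),p[m].mean(0),rect(p[m]),np.percentile(p[m,2],[5,50,95]))
m=(p[:,2]>.018)&(p[:,2]<.05); print('tray',m.sum(),rect(p[m]))
p,c=box(370,280,455,370)
m=(p[:,2]>.12);print('rim',m.sum(),rect(p[m]),cv2.minEnclosingCircle((p[m][:,:2]*1000).astype(np.float32)),np.median(p[m,2]))
m=(p[:,2]>.03)&(p[:,2]<.06);print('base',rect(p[m]))
p,c=box(265,300,330,365)
m=(p[:,2]>.045);print('bar',m.sum(),p[m].mean(0),rect(p[m]))
m=(p[:,2]>.015)&(p[:,2]<.035);print('disc',rect(p[m]),np.median(p[m,2]))
a,dd=cloud('s1')[1:]
cv2.imwrite('pics/m.png',cv2.resize(a[170:310,140:380],(800,467),interpolation=2))
print(R.from_quat(np.roll(arm.get_state()['orientation'],-1)).as_matrix().round(3))
p=imaging.camera_params('wrist');T=np.array(p['extrinsics']);print(-T[:3,:3].T@T[:3,3],T[:3,:3].round(3))
E
```

```text
mill [ 0.539 -0.005  0.055]
lidbar [0.508 0.247 0.066]
tray [ 0.504 -0.234  0.003]
turq [0.667 0.266 0.058]
purp [0.341 0.225 0.055]
mug [0.367 0.045 0.009]
wt [ 0.363 -0.073  0.03 ]
meter [ 0.748 -0.102  0.023]
brush [0.727 0.165 0.014]
spray [ 0.536 -0.443  0.122]
jar [0.525 0.434 0.112]
handle 127 [ 0.48144406 -0.23960866  0.07329182] [array([ 482.8, -239.2]), array([109. ,  11.4]), np.float64(18.7)] [0.06914231 0.07296472 0.0778194 ]
tray 306 [array([ 502.6, -233.7]), array([153.6,  49.5]), np.float64(19.0)]
rim 697 [array([468.2,  19.3]), array([118.2, 257.4]), np.float64(69.1)] ((459.8597106933594, 2.3465118408203125), 133.1713104248047) 0.13832984957519445
base [array([529.5,  -5.3]), array([150.2, 159.1]), np.float64(87.7)]
bar 124 [0.49557762 0.22813034 0.18269987] [array([422.3, 149.4]), array([334.7,  44.8]), np.float64(48.0)]
disc [array([513.5, 249.8]), array([96.7, 98.6]), np.float64(2.7)] 0.024789587197545034
[[-0.95  -0.312 -0.001]
 [-0.312  0.95   0.001]
 [ 0.     0.001 -1.   ]]
[ 0.14587669 -0.66283304  0.37233557] [[-0.312  0.95   0.002]
 [-0.913 -0.299 -0.278]
 [-0.263 -0.089  0.961]]
```

View pics/m.png

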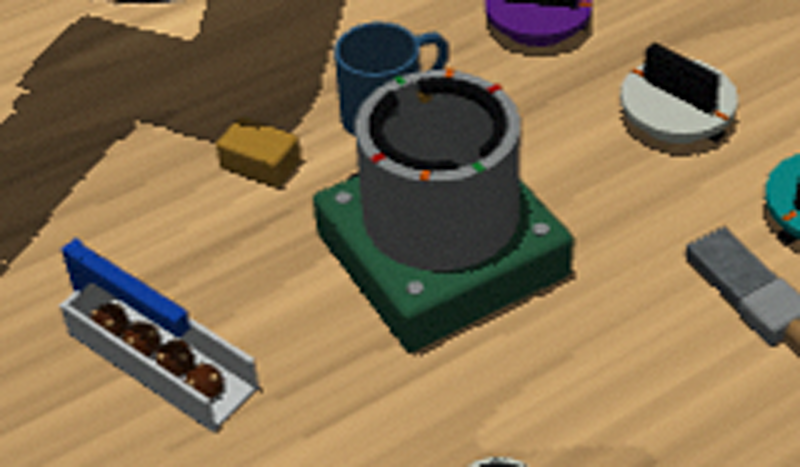

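The crop shows the mill rim with green marks at about (400,80) and (480,167). The tray's handle end faces the robot and its four caps sit in the front half. The white lid's bar runs along its orange ticks.

The interface can't tilt the tool, so I'll grip the handle forward of the balance point and tip the tray by pivoting it in the pads against the mill rim.

```bash
python3 -m handwheel '[{"dx":-0.0424,"dy":0.0296},{"dx":-0.0424,"dy":0.0296},{"dx":-0.0424,"dy":0.0296},{"dx":-0.0424,"dy":0.0296},{"dx":-0.0424,"dy":0.0296},{"dx":-0.0424,"dy":0.0296},{"dx":-0.0424,"dy":0.0296},{"dx":-0.0424,"dy":0.0296},{"dx":-0.0424,"dy":0.0296},{"dx":-0.0424,"dy":0.0296,"spin":-0.7}]' 1 40; python3 -m handwheel '[{},{}]'
python3 - <<'E'
from h import *
a,b=snap('wrist','w1')
P,im,d=cloud('w1');c=im.astype(int)
m=(c[...,0]>c[...,2]+50)&(P[...,2]>.066)&(P[...,2]<.09)&(abs(P[...,1]+.24)<.08)
p=P[m];print(m.sum(),p.mean(0),cv2.minAreaRect((p[:,:2]*1000).astype(np.float32)))
s=arm.get_state();print(s['eef_pos'],R.from_quat(np.roll(s['orientation'],-1)).as_matrix().round(3))
E
```

```text
0 [nan nan nan] ((0.0, 0.0), (0.0, 0.0), 0.0)
[ 0.21077705 -0.64087325  0.23059093] [[-0.95  -0.312 -0.001]
 [-0.312  0.95   0.001]
 [ 0.     0.001 -1.   ]]$[0]: bad value
$[0]: bad value
<stdin>:5: RuntimeWarning: Mean of empty slice.
  ret = um.true_divide(
```

View pics/w1.png

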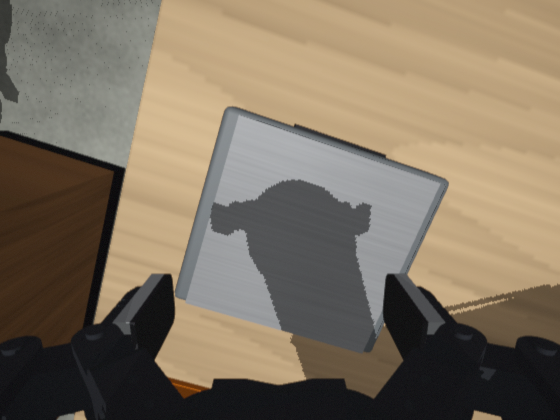

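The arm hasn't moved: the call was refused, probably because every row needs all four keys. The picture only shows the start area.

```bash
python3 -m handwheel '[{"dx":-0.0424,"dy":0.0296,"dz":0,"spin":0},{"dx":-0.0424,"dy":0.0296,"dz":0,"spin":0},{"dx":-0.0424,"dy":0.0296,"dz":0,"spin":0},{"dx":-0.0424,"dy":0.0296,"dz":0,"spin":0},{"dx":-0.0424,"dy":0.0296,"dz":0,"spin":0},{"dx":-0.0424,"dy":0.0296,"dz":0,"spin":0},{"dx":-0.0424,"dy":0.0296,"dz":0,"spin":0},{"dx":-0.0424,"dy":0.0296,"dz":0,"spin":0},{"dx":-0.0424,"dy":0.0296,"dz":0,"spin":0},{"dx":-0.0424,"dy":0.0296,"dz":0,"spin":-0.7}]' 1 40; python3 -m handwheel '[{"dx":0,"dy":0,"dz":0,"spin":0},{"dx":0,"dy":0,"dz":0,"spin":0}]'
cat > look.py <<'E'
from h import *
import sys
a,b=snap('wrist',sys.argv[1])
P,im,d=cloud(sys.argv[1]);c=im.astype(int)
m=(c[...,0]>c[...,2]+50)&(P[...,2]>.066)&(P[...,2]<.09)&(abs(P[...,1]+.24)<.08)
p=P[m];print(m.sum(),p.mean(0),cv2.minAreaRect((p[:,:2]*1000).astype(np.float32)))
s=arm.get_state();print(s['eef_pos'],R.from_quat(np.roll(s['orientation'],-1)).as_matrix().round(3),s['joints'].round(2))
E
python3 look.py w2
```

```text
t: 1.4
eef_pos: [0.5219, -0.2259, 0.2313]
orientation: [0.0, -0.164, 0.986, 0.0]
contact_force: [0.2, -0.1, -0.5]
grip_width: 0.0851
grip_force: 0.0
t: 1.65
eef_pos: [0.521, -0.2273, 0.231]
orientation: [-0.0, -0.165, 0.986, 0.0]
contact_force: [0.4, 0.1, -0.2]
grip_width: 0.0854
grip_force: 0.0
2240 [ 0.48169654 -0.24310909  0.07496111] ((485.5777282714844, -241.92198181152344), (114.7558822631836, 13.541300773620605), 19.197052001953125)
[ 0.52072179 -0.22778137  0.23110081] [[-0.946 -0.324 -0.001]
 [-0.324  0.946  0.   ]
 [ 0.001  0.    -1.   ]] [-0.07  0.18 -0.23 -0.   -1.16 -1.17]
```

View pics/w2.png

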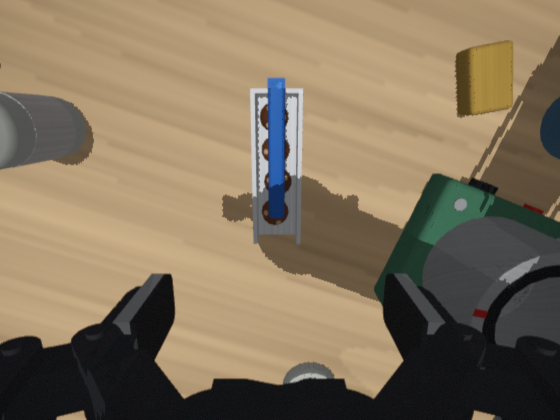

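The wrist view shows the tray at about (277,165), handle aligned with the tool and all four caps under it. Now I descend and grip.

```bash
python3 -m handwheel '[{"dx":-0.004,"dy":-0.0017,"dz":0.04,"spin":0},{"dx":0,"dy":0,"dz":0.04,"spin":0},{"dx":0,"dy":0,"dz":0.04,"spin":0},{"dx":0,"dy":0,"dz":0.04,"spin":0},{"dx":0,"dy":0,"dz":0.024,"spin":0},{"dx":0,"dy":0,"dz":0,"spin":0}]' 1 40; python3 -m handwheel '[{"dx":0,"dy":0,"dz":0,"spin":0},{"dx":0,"dy":0,"dz":0,"spin":0},{"dx":0,"dy":0,"dz":0,"spin":0},{"dx":0,"dy":0,"dz":0,"spin":0},{"dx":0,"dy":0,"dz":0,"spin":0},{"dx":0,"dy":0,"dz":0,"spin":0},{"dx":0,"dy":0,"dz":0,"spin":0},{"dx":0,"dy":0,"dz":0,"spin":0}]' -1 60
python3 - <<'E'
from h import *
# mill marks from top/scene: find coloured marks on the rim
for f in ('w2','s1'):
    P,im,d=cloud(f);c=cv2.cvtColor(im,cv2.COLOR_BGR2HSV)
    rim=(abs(P[...,2]-.14)<.007)&(np.hypot(P[...,0]-.53,P[...,1]+.005)<.075)
    p=P[rim]
    print(f,rim.sum(),p[:,:2].min(0),p[:,:2].max(0))
    sat=rim&(c[...,1]>130)
    n,l,st,ce=cv2.connectedComponentsWithStats(sat.astype(np.uint8))
    for i in range(1,n):
        if st[i,4]>=3: q=P[l==i]; print(st[i,4],q.mean(0).round(4),np.median(c[l==i],0))
E
```

```text
t: 2.45
eef_pos: [0.5234, -0.2287, 0.0456]
orientation: [-0.002, -0.163, 0.987, 0.001]
contact_force: [-0.3, 0.3, -0.3]
grip_width: 0.0855
grip_force: 0.0
t: 3.45
eef_pos: [0.526, -0.2279, 0.048]
orientation: [0.0, -0.164, 0.986, -0.0]
contact_force: [-0.3, 0.4, 5.9]
grip_width: 0.0132
grip_force: 59.5
w2 3387 [ 0.47900621 -0.06778939] [ 0.56326504 -0.02001933]
99 [ 0.5426 -0.0612  0.1402] [  1. 210.  83.]
s1 811 [ 0.47412349 -0.06788274] [0.59466323 0.05217624]
6 [0.493  0.0287 0.1398] [ 11.5 224.5 186. ]
5 [ 0.4772 -0.006   0.1395] [ 67. 209. 114.]
9 [0.5267 0.046  0.1403] [  1. 187. 153.]
7 [0.5027 0.0173 0.1365] [105. 204.   4.]
3 [0.5113 0.0263 0.1348] [105. 182.   6.]
3 [0.5481 0.0298 0.1379] [ 96. 170.   6.]
13 [ 0.5404 -0.0609  0.14  ] [  1. 208. 129.]
12 [ 0.5725 -0.0445  0.14  ] [ 12.  241.5 151. ]
4 [ 0.5886 -0.0106  0.14  ] [ 67.  213.5 114.5]
```

Gripped. The mill centre is about (0.533, -0.008) with the slot line at -2.4°. Lift and carry the tray over the mouth.

```bash
python3 -m handwheel '[{"dx":0,"dy":0,"dz":-0.01,"spin":0},{"dx":0,"dy":0,"dz":-0.02,"spin":0},{"dx":0,"dy":0,"dz":-0.025,"spin":0},{"dx":0,"dy":0,"dz":-0.025,"spin":0},{"dx":0,"dy":0,"dz":-0.025,"spin":0},{"dx":0,"dy":0,"dz":-0.025,"spin":0},{"dx":0,"dy":0,"dz":-0.025,"spin":0},{"dx":0,"dy":0,"dz":-0.015,"spin":0},{"dx":0,"dy":0,"dz":-0.005,"spin":0}]'
python3 -m handwheel '[{"dx":0,"dy":0.01,"dz":0,"spin":0},{"dx":-0.003,"dy":0.02,"dz":0,"spin":0},{"dx":-0.01,"dy":0.03,"dz":0,"spin":0},{"dx":-0.01,"dy":0.03,"dz":0,"spin":0},{"dx":-0.01,"dy":0.03,"dz":0,"spin":0},{"dx":-0.01,"dy":0.03,"dz":0,"spin":0},{"dx":-0.005,"dy":0.025,"dz":0,"spin":0},{"dx":-0.004,"dy":0.015,"dz":0,"spin":0},{"dx":-0.003,"dy":0.01,"dz":0,"spin":0},{"dx":0,"dy":0.006,"dz":0,"spin":0}]'
python3 - <<'E'
from h import *
a,_=snap('scene','s2'); cv2.imwrite('pics/v2.png',cv2.resize(a[120:330,180:460],(800,600)))
s=arm.get_state();print(s['eef_pos'],s['joints'].round(2),s['grip_force'])
E
```

```text
t: 4.58
eef_pos: [0.5256, -0.2277, 0.223]
orientation: [0.0, -0.164, 0.986, -0.0]
contact_force: [0.8, 0.7, -2.9]
grip_width: 0.0135
grip_force: 58.5
t: 5.82
eef_pos: [0.5107, -0.0148, 0.222]
orientation: [-0.0, -0.164, 0.986, -0.0]
contact_force: [0.6, -0.1, -2.9]
grip_width: 0.0131
grip_force: 58.6
[ 0.51048414 -0.01464399  0.22209836] [ 0.36  0.09 -0.36 -0.   -1.12 -1.6 ] 58.601531982421875
```

View pics/v2.png

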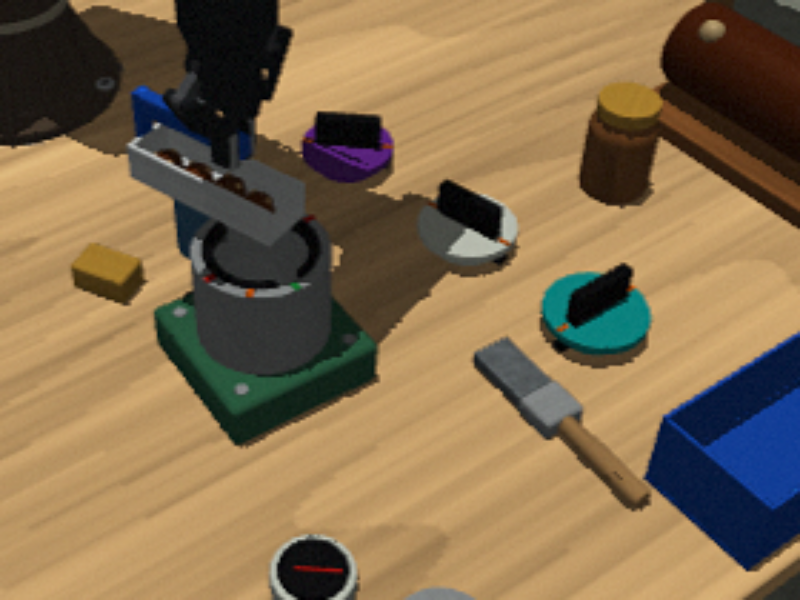

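The tray is level with its nose over the mouth and all caps aboard. Next I set its underside on the near rim with a light grip and pivot it.

```bash
python3 -m handwheel '[{"dx":0.002,"dy":0,"dz":0.01,"spin":0},{"dx":0.002,"dy":0,"dz":0.01,"spin":0},{"dx":0,"dy":0,"dz":0.01,"spin":0},{"dx":0,"dy":0,"dz":0,"spin":0}]' - 40
python3 -m handwheel '[{"dx":0,"dy":0,"dz":0.003,"spin":0},{"dx":-0.003,"dy":0,"dz":0.003,"spin":0},{"dx":-0.004,"dy":0,"dz":0.003,"spin":0},{"dx":-0.004,"dy":0,"dz":0.002,"spin":0},{"dx":0,"dy":0,"dz":0,"spin":0}]' -1 25
python3 - <<'E'
from h import *
a,_=snap('scene','s3'); cv2.imwrite('pics/v3.png',cv2.resize(a[140:270,200:360],(640,520),interpolation=2))
s=arm.get_state();print(s['eef_pos'],s['contact_force'],s['grip_force'])
E
```

```text
t: 6.38
eef_pos: [0.5064, -0.0168, 0.1911]
orientation: [-0.001, -0.164, 0.986, -0.0]
contact_force: [0.5, -0.8, -1.7]
grip_width: 0.0133
grip_force: 58.6
t: 7.0
eef_pos: [0.5192, -0.0124, 0.1842]
orientation: [0.002, -0.165, 0.986, -0.0]
contact_force: [-5.5, 3.2, 17.2]
grip_width: 0.0131
grip_force: 63.8
[ 0.5191394  -0.01247373  0.1841851 ] [-4.80943553  2.15858413 16.82876864] 63.747578859329224
```

View pics/v3.png

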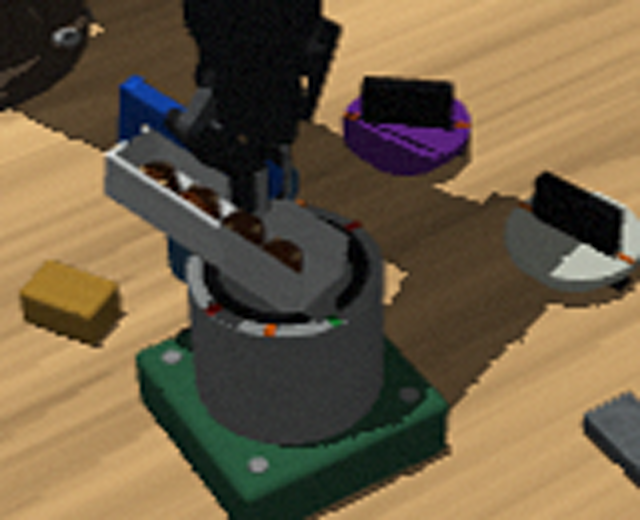

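The tray's nose is now slightly dipped into the mouth, caps still inside. The grip reads 64 N, so I'll ease it to 20 N and keep going.

```bash
python3 -m handwheel '[{"dx":0,"dy":0,"dz":0,"spin":0},{"dx":0,"dy":0,"dz":0.002,"spin":0},{"dx":0,"dy":0,"dz":0.003,"spin":0},{"dx":0,"dy":0,"dz":0.003,"spin":0},{"dx":-0.002,"dy":0,"dz":0.002,"spin":0},{"dx":0,"dy":0,"dz":0,"spin":0}]' -0.74 20
python3 - <<'E'
from h import *
snap('scene','s4')
P,im,d=cloud('s4');c=im.astype(int)
m=(c[...,0]>c[...,2]+50)&(abs(P[...,0]-.5)<.12)&(abs(P[...,1])<.12)&(P[...,2]>.14)
p=P[m];u=np.array([.946,.324]);x=p[:,:2]@u; print(m.sum(),x.min(),x.max())
# handle upper edge slope
for a in np.linspace(x.min(),x.max(),8)[:-1]:
    q=p[(x>=a)&(x<a+.017)]
    if len(q): print(round(a,3),len(q),q[:,2].min().round(3),q[:,2].max().round(3))
E
```

```text
t: 7.8
eef_pos: [0.5273, -0.0096, 0.1786]
orientation: [0.009, -0.166, 0.986, 0.0]
contact_force: [2.5, 8.7, 31.0]
grip_width: 0.013
grip_force: 70.9
167 0.39034382337819507 0.509326063789542
0.39 54 0.197 0.238
0.407 57 0.214 0.235
0.424 42 0.212 0.232
0.475 2 0.276 0.278
0.492 12 0.198 0.209
```

```bash
python3 -m handwheel '[{"dx":-0.002,"dy":0,"dz":0.002,"spin":0},{"dx":-0.002,"dy":0,"dz":0.002,"spin":0},{"dx":-0.002,"dy":0,"dz":0.002,"spin":0},{"dx":-0.002,"dy":0,"dz":0.002,"spin":0},{"dx":0,"dy":0,"dz":0,"spin":0}]' -0.70 20
cat > ang.py <<'E'
from h import *
import sys
f=sys.argv[1]; snap('scene',f)
P,im,d=cloud(f);c=im.astype(int)
s=arm.get_state();e=s['eef_pos']
m=(c[...,0]>c[...,2]+50)&(np.hypot(P[...,0]-e[0],P[...,1]-e[1])<.14)&(P[...,2]>.14)
p=P[m];u=np.array([.946,.324]);x=(p[:,:2]-e[:2])@u
print(m.sum(),e.round(4),s['contact_force'].round(1),s['moment'].round(2))
mid=[]
for a in np.arange(-.13,.05,.015):
    q=p[(x>=a)&(x<a+.015)]
    if len(q)>2: print(round(a,3),len(q),q[:,2].min().round(3),q[:,2].max().round(3))
E
python3 ang.py s5
```

```text
t: 8.48
eef_pos: [0.5358, -0.0066, 0.1709]
orientation: [0.01, -0.166, 0.986, 0.0]
contact_force: [4.7, 11.3, 31.0]
grip_width: 0.013
grip_force: 74.0
189 [ 0.5358 -0.0066  0.171 ] [ 4.1 11.  29.6] [ 3.4  -1.17 -0.02]
-0.115 7 0.206 0.219
-0.1 36 0.214 0.247
-0.085 57 0.222 0.246
-0.07 57 0.216 0.239
-0.055 20 0.219 0.232
0.005 11 0.192 0.203
```

```bash
python3 -m handwheel '[{"dx":-0.001,"dy":0,"dz":0.002,"spin":0},{"dx":-0.001,"dy":0,"dz":0.002,"spin":0},{"dx":-0.001,"dy":0,"dz":0.002,"spin":0},{"dx":-0.001,"dy":0,"dz":0.002,"spin":0},{"dx":0,"dy":0,"dz":0,"spin":0}]'; python3 ang.py s6
```

```text
t: 9.15
eef_pos: [0.5414, -0.0044, 0.1636]
orientation: [0.012, -0.166, 0.986, 0.001]
contact_force: [8.9, 13.7, 30.6]
grip_width: 0.0132
grip_force: 77.0
190 [ 0.5414 -0.0043  0.1636] [ 8.4 13.9 29.8] [ 4.39 -2.57 -0.08]
-0.1 19 0.216 0.239
-0.085 52 0.23 0.254
-0.07 63 0.22 0.248
-0.055 39 0.216 0.239
0.005 16 0.186 0.195
```

```bash
python3 -m handwheel '[{"dx":0.0005,"dy":0.001,"dz":0.002,"spin":0},{"dx":0.0005,"dy":0.001,"dz":0.002,"spin":0},{"dx":0.0005,"dy":0.001,"dz":0.002,"spin":0},{"dx":0.0005,"dy":0,"dz":0.002,"spin":0},{"dx":0.0005,"dy":0,"dz":0.002,"spin":0},{"dx":0,"dy":0,"dz":0,"spin":0}]'; python3 ang.py s7; python3 -c "
import cv2;a=cv2.imread('pics/s7.png');cv2.imwrite('pics/v7.png',cv2.resize(a[140:270,200:360],(640,520),interpolation=2))"
```

```text
t: 9.95
eef_pos: [0.5435, -0.0013, 0.1561]
orientation: [0.017, -0.168, 0.986, 0.0]
contact_force: [19.1, 12.1, 31.5]
grip_width: 0.0131
grip_force: 80.7
189 [ 0.5435 -0.0013  0.1562] [19.8 12.7 32. ] [ 3.85 -6.78  0.43]
-0.115 6 0.204 0.217
-0.1 10 0.218 0.234
-0.085 21 0.228 0.25
-0.07 73 0.224 0.256
-0.055 55 0.216 0.245
0.005 23 0.178 0.194
```

View pics/v7.png

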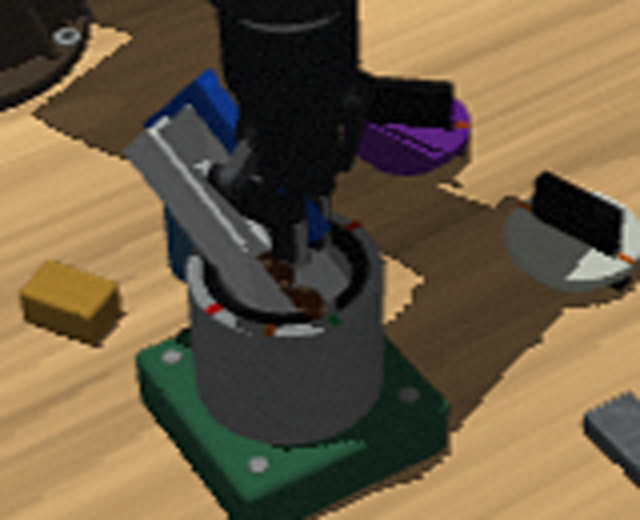

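The tray is now steep, about 36°, and the caps are sliding out into the mouth around (290,290). I'll lift it a little and shake.

```bash
python3 -m handwheel '[{"dx":0,"dy":0,"dz":-0.01,"spin":0},{"dx":0,"dy":0,"dz":-0.01,"spin":0},{"dx":0.01,"dy":0,"dz":-0.005,"spin":0},{"dx":-0.01,"dy":0,"dz":0.005,"spin":0},{"dx":0.01,"dy":0,"dz":-0.005,"spin":0},{"dx":-0.01,"dy":0,"dz":0.005,"spin":0},{"dx":0.01,"dy":0,"dz":-0.005,"spin":0},{"dx":0,"dy":0,"dz":0,"spin":0}]' -1 60; python3 ang.py s8; python3 -c "
import cv2,numpy as np;a=cv2.imread('pics/s8.png')
from h import *
b,_=snap('wrist','w8')
cv2.imwrite('pics/v8.png',np.hstack([cv2.resize(a[140:270,200:360],(400,325),interpolation=2),cv2.resize(b,(400,325))]))"
```

```text
t: 11.0
eef_pos: [0.5217, -0.0088, 0.1734]
orientation: [0.004, -0.165, 0.986, -0.0]
contact_force: [1.8, 1.0, 13.5]
grip_width: 0.0137
grip_force: 76.3
193 [ 0.5216 -0.0089  0.1735] [ 2.   2.4 13.6] [ 0.32 -0.53  0.07]
-0.115 3 0.215 0.224
-0.1 14 0.228 0.244
-0.085 44 0.241 0.264
-0.07 66 0.23 0.262
-0.055 41 0.227 0.25
0.005 23 0.194 0.209
```

View pics/v8.png

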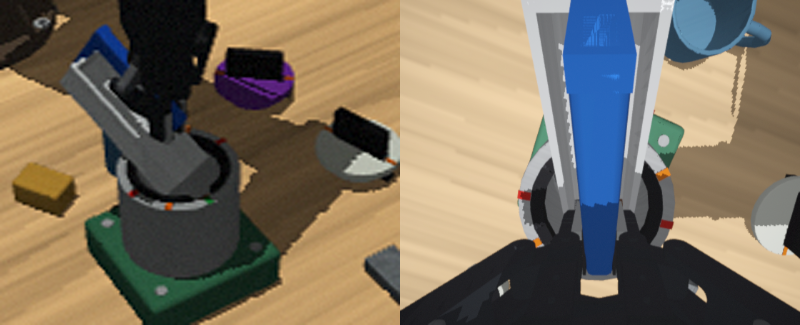

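The tray looks empty and the bowl's rim is clear. Lift out, then check for brown pixels in the bowl and the tray.

```bash
python3 -m handwheel '[{"dx":0,"dy":0,"dz":-0.015,"spin":0},{"dx":0,"dy":0,"dz":-0.03,"spin":0},{"dx":0,"dy":0,"dz":-0.025,"spin":0},{"dx":0.02,"dy":0,"dz":0,"spin":0},{"dx":0.02,"dy":0,"dz":0,"spin":0},{"dx":0.01,"dy":0,"dz":0,"spin":0},{"dx":0,"dy":0,"dz":0,"spin":0}]'; python3 ang.py s9; python3 - <<'E'
from h import *
P,im,d=cloud('s9');c=cv2.cvtColor(im,cv2.COLOR_BGR2HSV)
brown=(c[...,0]<14)&(c[...,1]>110)&(c[...,2]>25)&(c[...,2]<150)
bowl=np.hypot(P[...,0]-.533,P[...,1]+.008)<.049
m=brown&bowl&(P[...,2]<.135)
n,l,st,ce=cv2.connectedComponentsWithStats(m.astype(np.uint8))
print([(st[i,4],P[l==i].mean(0).round(3)) for i in range(1,n) if st[i,4]>3])
m2=brown&(P[...,2]>.145)&(P[...,0]<.6)&(P[...,0]>.35)&(abs(P[...,1])<.12); print('tray brown',m2.sum())
E
```

```text
t: 11.98
eef_pos: [0.4696, -0.0261, 0.2402]
orientation: [-0.0, -0.164, 0.986, 0.0]
contact_force: [0.7, 0.6, -2.0]
grip_width: 0.0128
grip_force: 74.1
171 [ 0.4703 -0.0258  0.2403] [ 0.8 -0.6 -0.5] [ 0.01 -0.1  -0.01]
-0.1 16 0.293 0.315
-0.085 39 0.309 0.331
-0.07 64 0.3 0.327
-0.055 24 0.299 0.317
-0.01 3 0.274 0.289
0.005 25 0.259 0.275
[]
tray brown 10
```

```bash
python3 - <<'E'
from h import *
snap('top','t9')
for f in ('s9','t9'):
    P,im,d=cloud(f);c=cv2.cvtColor(im,cv2.COLOR_BGR2HSV)
    bowl=(np.hypot(P[...,0]-.533,P[...,1]+.008)<.047)&(P[...,2]<.13)&(P[...,2]>0.04)
    print(f,bowl.sum(),np.histogram(P[bowl][:,2],bins=np.arange(.04,.14,.01)),np.percentile(c[bowl],[10,50,90],axis=0))
    brown=(c[...,0]<20)&(c[...,1]>90)&bowl; print(brown.sum(),P[brown].mean(0) if brown.any() else '')
P,im,d=cloud('s9');c=cv2.cvtColor(im,cv2.COLOR_BGR2HSV)
m2=(c[...,0]<14)&(c[...,1]>110)&(c[...,2]<150)&(P[...,2]>.145)&(P[...,0]<.6)&(P[...,0]>.35)&(abs(P[...,1])<.12)
print(np.c_[np.argwhere(m2),P[m2].round(3),c[m2]])
a=imaging.camera_params('top')
E
```

```text
s9 107 (array([ 0,  7, 13, 12, 13, 11, 20, 10, 21]), array([0.04, 0.05, 0.06, 0.07, 0.08, 0.09, 0.1 , 0.11, 0.12, 0.13])) [[ 17.6   5.   45.6]
 [ 78.   11.   51. ]
 [120.   49.   55. ]]
6 [0.49229833 0.0062602  0.12570503]Traceback (most recent call last):
  File "<stdin>", line 6, in <module>
    return _quantile_unchecked(
        a, q, axis, out, overwrite_input, method, keepdims, weights)
    return _ureduce(a,
                    func=_quantile_ureduce_func,
    ...<5 lines>...
                    overwrite_input=overwrite_input,
                    method=method)
    r = func(a, **kwargs)
    result = _quantile(arr,
                       quantiles=q,
    ...<2 lines>...
                       out=out,
                       weights=wgt)
    previous = arr[previous_indexes]
               ~~~^^^^^^^^^^^^^^^^^^
IndexError: index 0 is out of bounds for axis 0 with size 0
```

```bash
python3 - <<'E'
from h import *
snap('wrist','w9')
for f in ('w2','w8','w9'):
    P,im,d=cloud(f);c=cv2.cvtColor(im,cv2.COLOR_BGR2HSV)
    m=((c[...,0]<14)|(c[...,0]>172))&(c[...,1]>120)&(c[...,2]<140)&(c[...,2]>20)
    n,l,st,ce=cv2.connectedComponentsWithStats(m.astype(np.uint8))
    print(f,[(st[i,4],ce[i].round(),P[l==i].mean(0).round(3),np.median(c[l==i],0)) for i in range(1,n) if st[i,4]>25])
E
```

```text
w2 [(np.int32(89), array([264., 116.]), array([ 0.463, -0.262,  0.019]), array([ 11., 171.,  75.])), (np.int32(32), array([265., 145.]), array([ 0.489, -0.253,  0.019]), array([ 11. , 175.5,  84. ])), (np.int32(30), array([287., 149.]), array([ 0.486, -0.231,  0.018]), array([ 11. , 176.5,  70. ])), (np.int32(49), array([288., 182.]), array([ 0.516, -0.219,  0.018]), array([ 11., 164.,  44.])), (np.int32(32), array([265., 207.]), array([ 0.548, -0.233,  0.018]), array([ 11. , 167.5,  51. ])), (np.int32(95), array([533., 208.]), array([0.46 , 0.02 , 0.032]), array([  3., 194.,  82.])), (np.int32(98), array([275., 217.]), array([ 0.555, -0.219,  0.02 ]), array([ 11., 165.,  49.])), (np.int32(102), array([480., 313.]), array([ 0.542, -0.063,  0.142]), array([  1. , 209.5,  83. ]))]
w8 [(np.int32(42), array([365., 230.]), array([0.497, 0.03 , 0.14 ]), array([ 13., 200., 134.])), (np.int32(127), array([176., 253.]), array([ 0.542, -0.06 ,  0.141]), array([  1., 206., 118.])), (np.int32(166), array([373., 290.]), array([0.527, 0.047, 0.142]), array([  1., 205., 117.]))]
w9 [(np.int32(32), array([507., 263.]), array([0.473, 0.238, 0.026]), array([ 13. , 182.5, 126. ])), (np.int32(49), array([339., 268.]), array([0.496, 0.03 , 0.14 ]), array([ 13., 192., 127.])), (np.int32(38), array([348., 311.]), array([0.516, 0.041, 0.163]), array([  1. , 198. , 111.5]))]
```

No caps visible in the tray. Now I right it by laying the nose's underside on the near rim and dragging back.

```bash
python3 -m handwheel '[{"dx":-0.011,"dy":0,"dz":0.02,"spin":0},{"dx":0,"dy":0,"dz":0.015,"spin":0},{"dx":0,"dy":0,"dz":0.012,"spin":0},{"dx":0.005,"dy":0,"dz":0.002,"spin":0},{"dx":0.005,"dy":0,"dz":0,"spin":0},{"dx":0.005,"dy":0,"dz":0,"spin":0},{"dx":0,"dy":0,"dz":0,"spin":0}]' -0.70 20; python3 ang.py s10
```

```text
t: 13.0
eef_pos: [0.4709, -0.0263, 0.1946]
orientation: [0.005, -0.165, 0.986, -0.0]
contact_force: [3.4, 0.6, 11.9]
grip_width: 0.013
grip_force: 75.8
166 [ 0.471  -0.0263  0.1946] [ 4.2  1.2 12.7] [ 0.63 -1.76 -0.02]
-0.1 18 0.242 0.266
-0.085 52 0.254 0.28
-0.07 52 0.249 0.274
-0.055 17 0.254 0.266
0.005 26 0.216 0.234
```

```bash
python3 -m handwheel '[{"dx":0.004,"dy":0,"dz":0.001,"spin":0},{"dx":0.004,"dy":0,"dz":0.001,"spin":0},{"dx":0.004,"dy":0,"dz":0.001,"spin":0},{"dx":0.004,"dy":0,"dz":0.002,"spin":0},{"dx":0.004,"dy":0,"dz":0.002,"spin":0},{"dx":0.004,"dy":0,"dz":0.002,"spin":0},{"dx":0,"dy":0,"dz":0.002,"spin":0},{"dx":0,"dy":0,"dz":0,"spin":0}]'; python3 ang.py s11
```

```text
t: 14.05
eef_pos: [0.447, -0.0347, 0.184]
orientation: [0.004, -0.165, 0.986, -0.001]
contact_force: [-6.7, -0.9, 23.4]
grip_width: 0.0133
grip_force: 77.3
143 [ 0.4469 -0.0347  0.1839] [-6.   0.4 24. ] [0.52 1.29 0.01]
-0.115 6 0.2 0.217
-0.1 54 0.201 0.242
-0.085 39 0.22 0.24
-0.07 24 0.232 0.239
0.005 19 0.207 0.225
```

```bash
python3 -m handwheel '[{"dx":0.002,"dy":0,"dz":0.002,"spin":0},{"dx":0.002,"dy":0,"dz":0.002,"spin":0},{"dx":0.002,"dy":0,"dz":0.002,"spin":0},{"dx":0.001,"dy":0,"dz":0.002,"spin":0},{"dx":0,"dy":0,"dz":0,"spin":0}]'; python3 ang.py s12
```

```text
t: 14.72
eef_pos: [0.4384, -0.0375, 0.1748]
orientation: [0.002, -0.165, 0.986, -0.001]
contact_force: [-8.6, -0.1, 21.3]
grip_width: 0.0129
grip_force: 76.0
117 [ 0.4384 -0.0375  0.1748] [-8.6 -0.4 23. ] [-0.02  2.5   0.09]
-0.115 18 0.174 0.217
-0.1 51 0.18 0.219
-0.085 30 0.2 0.219
-0.07 4 0.217 0.219
0.005 12 0.2 0.217
```

The handle is now nearly level, though it has slipped a little low in the pads. Lift, carry back and re-measure.

```bash
python3 -m handwheel '[{"dx":0,"dy":0,"dz":-0.015,"spin":0},{"dx":0,"dy":0,"dz":-0.025,"spin":0},{"dx":0,"dy":-0.02,"dz":0,"spin":0},{"dx":-0.003,"dy":-0.03,"dz":0,"spin":0},{"dx":-0.004,"dy":-0.035,"dz":0,"spin":0},{"dx":-0.004,"dy":-0.035,"dz":0,"spin":0},{"dx":-0.004,"dy":-0.035,"dz":0,"spin":0},{"dx":-0.003,"dy":-0.03,"dz":0,"spin":0},{"dx":-0.003,"dy":-0.018,"dz":0,"spin":0},{"dx":0,"dy":-0.005,"dz":0,"spin":0}]' -1 60;python3 -m handwheel '[{"dx":0,"dy":0,"dz":0.03,"spin":0},{"dx":0,"dy":0,"dz":0.03,"spin":0},{"dx":0,"dy":0,"dz":0.03,"spin":0},{"dx":0,"dy":0,"dz":0,"spin":0}]'; python3 - <<'E'
from h import *
snap('scene','s13');snap('wrist','w13')
s=arm.get_state();e=s['eef_pos'];print(e,s['contact_force'],s['grip_force'])
for f in ('s13','w13'):
    P,im,d=cloud(f);c=im.astype(int)
    m=(c[...,0]>c[...,2]+50)&(np.hypot(P[...,0]-e[0],P[...,1]-e[1])<.14)&(P[...,2]>.07)
    p=P[m];u=np.array([.946,.324]);x=(p[:,:2]-e[:2])@u; w=(p[:,:2]-e[:2])@[-.324,.946]
    for a in np.arange(-.13,.05,.02):
        q=(x>=a)&(x<a+.02)
        if q.sum()>2: print(f,round(a,3),q.sum(),p[q,2].max().round(3),w[q].mean().round(4))
P,im,d=cloud('s13');c=im.astype(int)
E
```

```text
t: 16.02
eef_pos: [0.5247, -0.2277, 0.2116]
orientation: [-0.001, -0.164, 0.987, 0.0]
contact_force: [-0.3, 0.5, -1.5]
grip_width: 0.0131
grip_force: 72.9
t: 16.52
eef_pos: [0.5228, -0.2262, 0.1204]
orientation: [-0.002, -0.164, 0.986, 0.001]
contact_force: [-0.2, 0.0, -0.5]
grip_width: 0.0129
grip_force: 72.8
[ 0.52511306 -0.22680456  0.12321858] [-0.19243428  0.15032048 -0.94259166] 72.76588082313538
s13 -0.11 68 0.167 -0.0034
s13 -0.09 49 0.166 -0.0035
s13 -0.05 15 0.163 -0.0065
s13 -0.01 19 0.162 -0.0003
s13 0.01 15 0.162 -0.0014
w13 -0.11 1516 0.167 0.0003
w13 -0.09 4183 0.168 0.0002
w13 -0.07 3518 0.264 0.0002
w13 -0.05 2893 0.166 0.0002
w13 -0.03 2460 0.165 0.0002
w13 -0.01 2106 0.165 0.0001
w13 0.01 111 0.163 0.0004
```

Nearly flat, about 2°, with the underside about 36 mm below the TCP. Set down and release.

```bash
python3 -m handwheel '[{"dx":0,"dy":0,"dz":0.03,"spin":0},{"dx":0,"dy":0,"dz":0.03,"spin":0},{"dx":0,"dy":0,"dz":0.018,"spin":0},{"dx":0,"dy":0,"dz":0.005,"spin":0},{"dx":0,"dy":0,"dz":0.003,"spin":0},{"dx":0,"dy":0,"dz":0.002,"spin":0},{"dx":0,"dy":0,"dz":0,"spin":0}]'; python3 -m handwheel '[{"dx":0,"dy":0,"dz":0,"spin":0},{"dx":0,"dy":0,"dz":0,"spin":0}]' -0.5 20;python3 -m handwheel '[{"dx":0,"dy":0,"dz":-0.007,"spin":0},{"dx":0,"dy":0,"dz":-0.007,"spin":0},{"dx":0,"dy":0,"dz":0,"spin":0}]'
```

```text
t: 17.5
eef_pos: [0.5254, -0.2273, 0.0357]
orientation: [0.001, -0.164, 0.986, -0.0]
contact_force: [-2.4, 0.1, 4.7]
grip_width: 0.0128
grip_force: 73.6
t: 17.75
eef_pos: [0.525, -0.2271, 0.0346]
orientation: [0.0, -0.164, 0.986, -0.0]
contact_force: [0.7, -0.2, -0.8]
grip_width: 0.0211
grip_force: 0.0
t: 18.12
eef_pos: [0.5253, -0.2271, 0.0492]
orientation: [0.001, -0.164, 0.986, -0.0]
contact_force: [-0.2, 0.7, 1.3]
grip_width: 0.0215
grip_force: 0.0
```

```bash
python3 -m handwheel '[{"dx":0,"dy":0,"dz":0,"spin":0},{"dx":0,"dy":0,"dz":-0.02,"spin":0},{"dx":0,"dy":0,"dz":-0.06,"spin":0},{"dx":0,"dy":0,"dz":-0.06,"spin":0},{"dx":0,"dy":0,"dz":-0.06,"spin":0},{"dx":-0.014,"dy":0.051,"dz":0,"spin":0},{"dx":-0.014,"dy":0.051,"dz":0,"spin":0},{"dx":-0.014,"dy":0.051,"dz":0,"spin":0},{"dx":-0.013,"dy":0.051,"dz":0,"spin":0},{"dx":0,"dy":0,"dz":0,"spin":0}]' 1 60; python3 - <<'E'
from h import *
snap('wrist','w14');snap('scene','s14')
P,im,d=cloud('w14');c=cv2.cvtColor(im,cv2.COLOR_BGR2HSV)
bowl=np.hypot(P[...,0]-.533,P[...,1]+.008)<.047
m=((c[...,0]<16)|(c[...,0]>172))&(c[...,1]>100)&bowl&(P[...,2]<.13)
n,l,st,ce=cv2.connectedComponentsWithStats(m.astype(np.uint8))
print([(st[i,4],ce[i].round(),P[l==i].mean(0).round(3),P[l==i].max(0).round(3)) for i in range(1,n) if st[i,4]>15])
rim=(abs(P[...,2]-.14)<.006)&(np.hypot(P[...,0]-.533,P[...,1]+.008)<.075)
sat=rim&(c[...,1]>130)
n,l,st,ce=cv2.connectedComponentsWithStats(sat.astype(np.uint8))
for i in range(1,n):
    if st[i,4]>=20: print(st[i,4],P[l==i].mean(0).round(4),np.median(c[l==i],0)[0])
P,im,d=cloud('s14');c=im.astype(int)
h=(c[...,0]>c[...,2]+50)&(np.hypot(P[...,0]-.49,P[...,1]+.24)<.12)&(P[...,2]>.05);print('tray handle',P[h].mean(0),np.percentile(P[h][:,2],[50,95,100]))
v=im[150:400,100:500]
a=np.load('pics/w14.npz')['im'];cv2.imwrite('pics/v14.png',np.hstack([cv2.resize(a,(400,300)),cv2.resize(v,(400,300))]))
print(arm.get_state()['eef_pos'])
E
```

```text
t: 19.38
eef_pos: [0.5103, -0.0134, 0.2483]
orientation: [0.0, -0.166, 0.986, 0.0]
contact_force: [-0.0, -0.2, -0.2]
grip_width: 0.0857
grip_force: 0.0
[(np.int32(537), array([279., 201.]), array([ 0.519, -0.01 ,  0.072]), array([0.536, 0.004, 0.077])), (np.int32(1573), array([286., 239.]), array([0.55 , 0.007, 0.078]), array([0.579, 0.036, 0.085]))]
79 [ 0.4802 -0.0044  0.14  ] 70.0
106 [0.4949 0.0304 0.14  ] 14.0
89 [ 0.5426 -0.0612  0.1401] 1.0
86 [0.5283 0.0479 0.1402] 1.0
83 [ 0.5761 -0.0438  0.1401] 15.0
60 [ 0.5903 -0.0087  0.1401] 69.0
tray handle [ 0.48502924 -0.24553267  0.0719088 ] [0.074144   0.07711569 0.07860876]
[ 0.51048031 -0.01573193  0.24819551]
```

Four caps' worth of brown sits on the bowl floor (z at most 0.085) and the tray handle is level at its old spot. On to the lid.

```bash
python3 -m handwheel '[{"dx":-0.013,"dy":0.05,"dz":0,"spin":0},{"dx":-0.013,"dy":0.05,"dz":0,"spin":0},{"dx":-0.013,"dy":0.05,"dz":0,"spin":0},{"dx":-0.013,"dy":0.05,"dz":0,"spin":0},{"dx":-0.013,"dy":0.05,"dz":0,"spin":0},{"dx":0,"dy":0,"dz":0.02,"spin":0},{"dx":0,"dy":0,"dz":0,"spin":0},{"dx":0,"dy":0,"dz":0,"spin":0}]'; python3 - <<'E'
from h import *
snap('wrist','w15')
P,im,d=cloud('w15');c=cv2.cvtColor(im,cv2.COLOR_BGR2HSV)
near=np.hypot(P[...,0]-.513,P[...,1]-.248)<.065
b=near&(P[...,2]>.052)&(P[...,2]<.075)&(c[...,2]<90);p=P[b]
print(b.sum(),p.mean(0),cv2.minAreaRect((p[:,:2]*1000).astype(np.float32)))
t=near&(abs(P[...,2]-.026)<.004)&(c[...,1]>120)
n,l,st,ce=cv2.connectedComponentsWithStats(t.astype(np.uint8))
for i in range(1,n):
    if st[i,4]>5: print(st[i,4],P[l==i].mean(0).round(4),np.median(c[l==i],0)[0])
k=near&(abs(P[...,2]-.026)<.004);print(cv2.minEnclosingCircle((P[k][:,:2]*1000).astype(np.float32)))
s=arm.get_state();print(s['eef_pos'],R.from_quat(np.roll(s['orientation'],-1)).as_matrix().round(3),s['joints'].round(2))
E
```

```text
t: 20.48
eef_pos: [0.4918, 0.2403, 0.2287]
orientation: [0.0, -0.164, 0.987, -0.0]
contact_force: [-0.1, -0.2, -0.3]
grip_width: 0.0853
grip_force: 0.0
1111 [0.51335681 0.2490451  0.06079106] ((515.0711669921875, 249.6068878173828), (69.6231689453125, 14.049173355102539), 14.538351058959961)
52 [0.4743 0.2391 0.0259] 15.0
((515.4833374023438, 249.57965087890625), 49.834129333496094)
[0.491821   0.24043264 0.22901387] [[-0.947 -0.323  0.001]
 [-0.323  0.947  0.   ]
 [-0.001 -0.    -1.   ]] [ 0.81  0.15 -0.28  0.   -1.14 -2.06]
```

The lid centre is (0.5152, 0.2496) with its bar at 14.5°. Align, descend and grip.

```bash
python3 -m handwheel '[{"dx":-0.0252,"dy":0.0011,"dz":0.04,"spin":0},{"dx":0,"dy":0,"dz":0.04,"spin":4.3},{"dx":0,"dy":0,"dz":0.04,"spin":0},{"dx":0,"dy":0,"dz":0.04,"spin":0},{"dx":0,"dy":0,"dz":0.02,"spin":0},{"dx":0,"dy":0,"dz":0.014,"spin":0},{"dx":0,"dy":0,"dz":0,"spin":0}]'; python3 -m handwheel '[{"dx":0,"dy":0,"dz":0,"spin":0},{"dx":0,"dy":0,"dz":0,"spin":0},{"dx":0,"dy":0,"dz":0,"spin":0},{"dx":0,"dy":0,"dz":0,"spin":0},{"dx":0,"dy":0,"dz":0,"spin":0},{"dx":0,"dy":0,"dz":0,"spin":0},{"dx":0,"dy":0,"dz":0,"spin":0},{"dx":0,"dy":0,"dz":0,"spin":0}]' -1 100; python3 -m handwheel '[{"dx":0,"dy":0,"dz":-0.02,"spin":0},{"dx":0,"dy":0,"dz":-0.05,"spin":0},{"dx":0,"dy":0,"dz":-0.05,"spin":0},{"dx":0,"dy":0,"dz":-0.05,"spin":0},{"dx":0,"dy":0,"dz":0,"spin":0},{"dx":0,"dy":0,"dz":0,"spin":0}]'
python3 - <<'E'
from h import *
snap('wrist','w16')
P,im,d=cloud('w16');c=cv2.cvtColor(im,cv2.COLOR_BGR2HSV)
s=arm.get_state();e=s['eef_pos'];M=R.from_quat(np.roll(s['orientation'],-1)).as_matrix()
Q=(P-e)@M   # tool coords
k=(np.hypot(Q[...,0],Q[...,1])<.06)&(abs(Q[...,2]-.006)<.005);q=Q[k]
print('disc',k.sum(),np.percentile(q,[1,50,99],axis=0).round(4))
t=k&(c[...,1]>120)
n,l,st,ce=cv2.connectedComponentsWithStats(t.astype(np.uint8))
for i in range(1,n):
    if st[i,4]>5: print(st[i,4],Q[l==i].mean(0).round(4),np.median(c[l==i],0)[0])
b=(abs(Q[...,1])<.012)&(Q[...,2]<-.02)&(Q[...,2]>-.036)&(abs(Q[...,0])<.05);print('bar',np.percentile(Q[b],[0.5,50,99.5],axis=0).round(4))
# rim circle fit of disc edge in tool xy
cs,_=cv2.findContours(k.astype(np.uint8),0,1);
pts=np.array([Q[y,x,:2] for g in cs for [[x,y]] in g]);r=np.hypot(*pts.T)
pts=pts[(r>.044)&(r<.056)];A=np.c_[2*pts,np.ones(len(pts))];sol=np.linalg.lstsq(A,(pts**2).sum(1),rcond=None)[0];print('circle',sol[:2],np.sqrt(sol[2]+sol[:2]@sol[:2]),len(pts))
print(e,M.round(3))
E
```

```text
t: 21.4
eef_pos: [0.5147, 0.2501, 0.0341]
orientation: [-0.0, -0.127, 0.992, -0.0]
contact_force: [0.4, -0.3, 0.6]
grip_width: 0.0854
grip_force: 0.0
t: 22.4
eef_pos: [0.5148, 0.2508, 0.0349]
orientation: [0.0, -0.127, 0.992, 0.0]
contact_force: [-1.1, -0.0, 5.2]
grip_width: 0.0124
grip_force: 98.3
t: 23.15
eef_pos: [0.514, 0.2503, 0.2036]
orientation: [-0.001, -0.127, 0.992, 0.0]
contact_force: [-0.1, 0.7, -2.0]
grip_width: 0.0125
grip_force: 97.7
disc 19781 [[-0.024  -0.047   0.0074]
 [ 0.016  -0.0003  0.0089]
 [ 0.0473  0.0468  0.0104]]
308 [ 0.0423 -0.0002  0.0083] 16.0
bar [[-0.0332 -0.0114 -0.0357]
 [ 0.0085  0.0001 -0.0269]
 [ 0.0344  0.0114 -0.0207]]
circle [ 1.79783591e-04 -5.74398137e-05] 0.048862840327872636 444
[0.513776   0.2500713  0.20291874] [[-0.968 -0.252 -0.002]
 [-0.252  0.968 -0.001]
 [ 0.002 -0.001 -1.   ]]
```

The lid is centred in the grip to 0.2 mm. Carry it over the mouth and turn to the slot line.

```bash
python3 -m handwheel '[{"dx":0.0043,"dy":-0.024,"dz":0,"spin":0},{"dx":0.0075,"dy":-0.045,"dz":0,"spin":0},{"dx":0.0075,"dy":-0.045,"dz":0,"spin":0},{"dx":0.0075,"dy":-0.045,"dz":0,"spin":0},{"dx":0.0075,"dy":-0.045,"dz":0,"spin":0},{"dx":0.0055,"dy":-0.03,"dz":0,"spin":0},{"dx":0.004,"dy":-0.02,"dz":0,"spin":0},{"dx":0,"dy":0,"dz":0,"spin":8.4},{"dx":0,"dy":0,"dz":0,"spin":8.5},{"dx":0,"dy":0,"dz":0,"spin":0}]'; python3 -m handwheel '[{"dx":0,"dy":0,"dz":0,"spin":0},{"dx":0,"dy":0,"dz":0,"spin":0}]'
cat > st.py <<'E'
from h import *
s=arm.get_state();e=s['eef_pos'];M=R.from_quat(np.roll(s['orientation'],-1)).as_matrix()
print(e.round(4),'yaw',(np.degrees(np.arctan2(M[1,0],M[0,0]))%360).round(2),'off tool',((np.array([.5354,-.0067,.159])-e)@M).round(4),s['joints'].round(2),s['contact_force'].round(1),s['moment'].round(2))
E
python3 st.py
```

```text
t: 24.45
eef_pos: [0.5355, -0.0072, 0.2032]
orientation: [-0.001, 0.02, 1.0, -0.0]
contact_force: [-0.8, -0.6, -0.7]
grip_width: 0.012
grip_force: 97.8
t: 24.7
eef_pos: [0.5361, -0.0064, 0.2041]
orientation: [-0.0, 0.019, 1.0, -0.0]
contact_force: [0.1, -0.0, -0.5]
grip_width: 0.0127
grip_force: 97.8
[ 0.5361 -0.0064  0.2041] yaw 177.82 off tool [ 0.0007 -0.0003  0.0451] [ 0.35  0.15 -0.33  0.   -1.09 -1.96] [ 0.1 -0.  -0.5] [0.05 0.01 0.06]
```

```bash
python3 -m handwheel '[{"dx":0,"dy":0,"dz":0.012,"spin":0},{"dx":0,"dy":0,"dz":0.012,"spin":0},{"dx":0,"dy":0,"dz":0.004,"spin":0},{"dx":0,"dy":0,"dz":0.003,"spin":0},{"dx":0,"dy":0,"dz":0.003,"spin":0},{"dx":0,"dy":0,"dz":0,"spin":0}]'; python3 st.py;python3 -m handwheel '[{"dx":0,"dy":0,"dz":0.003,"spin":0},{"dx":0,"dy":0,"dz":0.003,"spin":0},{"dx":0,"dy":0,"dz":0,"spin":0}]'; python3 st.py
```

```text
t: 25.45
eef_pos: [0.5363, -0.0063, 0.1702]
orientation: [-0.0, 0.02, 1.0, -0.0]
contact_force: [-0.7, -0.9, -1.2]
grip_width: 0.0124
grip_force: 97.8
[ 0.5363 -0.0063  0.1702] yaw 177.71 off tool [ 0.0008 -0.0005  0.0112] [ 0.35  0.18 -0.38 -0.   -1.01 -1.96] [-0.7 -0.9 -1.2] [-0.04  0.01 -0.01]
t: 25.82
eef_pos: [0.5361, -0.0063, 0.164]
orientation: [-0.0, 0.02, 1.0, -0.0]
contact_force: [0.5, 0.8, -1.2]
grip_width: 0.0121
grip_force: 97.8
[ 0.5361 -0.0063  0.164 ] yaw 177.71 off tool [ 0.0007 -0.0004  0.005 ] [ 0.35  0.19 -0.39 -0.   -1.   -1.96] [ 0.5  0.8 -1.2] [0.01 0.   0.03]
```

In the slots with no contact. Lower to seat.

```bash
python3 -m handwheel '[{"dx":0,"dy":0,"dz":0.002,"spin":0},{"dx":0,"dy":0,"dz":0.002,"spin":0},{"dx":0,"dy":0,"dz":0.002,"spin":0},{"dx":0,"dy":0,"dz":0.001,"spin":0},{"dx":0,"dy":0,"dz":0,"spin":0}]'; python3 st.py
```

```text
t: 26.45
eef_pos: [0.5363, -0.0063, 0.1588]
orientation: [0.0, 0.02, 1.0, -0.0]
contact_force: [-5.2, 1.0, 11.8]
grip_width: 0.0118
grip_force: 99.9
[ 0.5363 -0.0063  0.1588] yaw 177.73 off tool [ 0.0009 -0.0004 -0.0002] [ 0.35  0.19 -0.4   0.   -0.98 -1.96] [-5.2  1.  11.8] [ 0.6   2.21 -0.04]
```

Fully home (TCP 0.159, 12 N). Twist clockwise in steps, watching the moment.

```bash
python3 -m handwheel '[{"dx":0.0006,"dy":0,"dz":-0.0005,"spin":0},{"dx":0,"dy":0,"dz":0,"spin":3},{"dx":0,"dy":0,"dz":0,"spin":0}]' - 110|grep -v grip; python3 st.py; python3 -m handwheel '[{"dx":0,"dy":0,"dz":0,"spin":3},{"dx":0,"dy":0,"dz":0,"spin":3},{"dx":0,"dy":0,"dz":0,"spin":0},{"dx":0,"dy":0,"dz":0,"spin":0}]'>/dev/null; python3 st.py; python3 -m handwheel '[{"dx":0,"dy":0,"dz":0,"spin":5},{"dx":0,"dy":0,"dz":0,"spin":5},{"dx":0,"dy":0,"dz":0,"spin":5},{"dx":0,"dy":0,"dz":0,"spin":0},{"dx":0,"dy":0,"dz":0,"spin":0}]'>/dev/null; python3 st.py
```

```text
t: 26.82
eef_pos: [0.5365, -0.0062, 0.1589]
orientation: [0.001, 0.046, 0.999, 0.0]
contact_force: [-0.3, -0.4, 6.2]
[ 0.5365 -0.0062  0.1589] yaw 174.69 off tool [ 0.0011 -0.0006 -0.0001] [ 0.35  0.19 -0.4   0.   -0.98 -2.02] [-0.3 -0.4  6.2] [ 0.02  0.4  -0.17]
[ 0.5364 -0.0065  0.1589] yaw 168.73 off tool [ 0.001  -0.0004 -0.0001] [ 0.35  0.19 -0.4   0.   -0.98 -2.12] [-0.4 -1.3  6.6] [-0.44  0.39 -0.05]
[ 0.5363 -0.0068  0.1589] yaw 153.73 off tool [ 0.0008 -0.0003 -0.0001] [ 0.35  0.19 -0.4   0.   -0.98 -2.38] [-0.9 -2.7  6.6] [-1.    0.47 -0.03]
```

```bash
python3 -m handwheel '[{"dx":0,"dy":0,"dz":0,"spin":5},{"dx":0,"dy":0,"dz":0,"spin":5},{"dx":0,"dy":0,"dz":0,"spin":5},{"dx":0,"dy":0,"dz":0,"spin":4},{"dx":0,"dy":0,"dz":0,"spin":2},{"dx":0,"dy":0,"dz":0,"spin":0.8},{"dx":0,"dy":0,"dz":0,"spin":0},{"dx":0,"dy":0,"dz":0,"spin":0}]'; python3 st.py; python3 - <<'E'
from h import *
snap('wrist','w17');snap('scene','s17')
for f in ('w17','s17'):
    P,im,d=cloud(f);c=cv2.cvtColor(im,cv2.COLOR_BGR2HSV)
    r=np.hypot(P[...,0]-.5355,P[...,1]+.0067)
    t=(r<.068)&(P[...,2]>.13)&(P[...,2]<.157)&(c[...,1]>120)
    n,l,st,ce=cv2.connectedComponentsWithStats(t.astype(np.uint8))
    for i in range(1,n):
        if st[i,4]>4:
            q=P[l==i].mean(0); print(f,st[i,4],q.round(4),'ang',np.degrees(np.arctan2(q[1]+.0067,q[0]-.5355)).round(1),'hue',np.median(c[l==i],0)[0])
    k=(r<.045)&(P[...,2]>.142)&(P[...,2]<.16)&(c[...,1]<60)&(c[...,2]>100);print('disc top z',np.median(P[k][:,2]),k.sum(), 'plane', np.linalg.lstsq(np.c_[P[k][:,:2]-[.5355,-.0067],np.ones(k.sum())],P[k][:,2],rcond=None)[0].round(4))
a=np.load('pics/w17.npz')['im'];b=np.load('pics/s17.npz')['im'][100:400,100:500]
cv2.imwrite('pics/v17.png',np.hstack([cv2.resize(a,(400,300)),cv2.resize(b,(400,300))]))
E
```

```text
t: 28.95
eef_pos: [0.5358, -0.007, 0.1589]
orientation: [0.0, 0.407, 0.913, -0.0]
contact_force: [-3.5, -3.3, 8.0]
grip_width: 0.0121
grip_force: 108.1
[ 0.5358 -0.007   0.1589] yaw 131.94 off tool [ 0.0005 -0.0001 -0.0001] [ 0.35  0.19 -0.4   0.   -0.98 -2.76] [-3.5 -3.3  8. ] [-0.95  1.22  0.18]
w17 293 [0.4947 0.0305 0.1399] ang 137.6 hue 16.0
w17 267 [0.5281 0.0482 0.14  ] ang 97.6 hue 1.0
w17 298 [0.5076 0.0262 0.1499] ang 130.2 hue 16.0
w17 239 [ 0.48   -0.0043  0.1399] ang 177.5 hue 70.0
disc top z 0.14922742423416163 15192 plane [0.0013 0.0011 0.1492]
s17 9 [ 0.564  -0.0392  0.1504] ang -48.8 hue 11.0
s17 9 [ 0.5395 -0.0626  0.139 ] ang -85.9 hue 1.0
s17 6 [ 0.5891 -0.0115  0.1398] ang -5.1 hue 65.5
s17 9 [ 0.575  -0.0461  0.1408] ang -44.9 hue 11.0
disc top z 0.14943230243858732 90 plane [-0.0107  0.0014  0.1492]
```

View pics/v17.png

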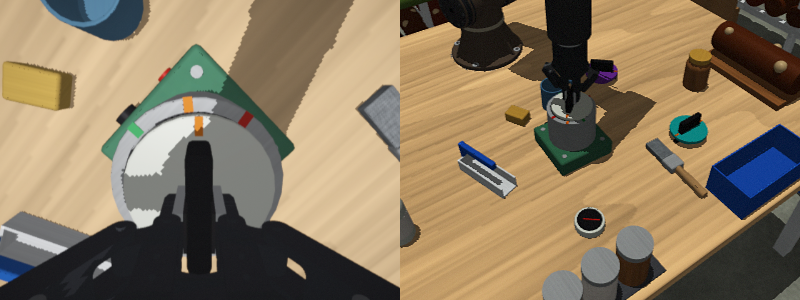

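The final view shows the lid seated flat (disc top 0.150), its tick just past the orange mark by the 0.1 rad lug play, and well short of red. The tray is empty and flat, everything else untouched. I'll back off 1° to centre on 0.70, settle and hand in.

```bash
python3 -m handwheel '[{"dx":0,"dy":0,"dz":0,"spin":-1},{"dx":0,"dy":0,"dz":0,"spin":0},{"dx":0,"dy":0,"dz":0,"spin":0},{"dx":0,"dy":0,"dz":0,"spin":0}]'; python3 st.py; python3 -c "
from plant import arm; print(arm.hand_in())"
```

```text
t: 29.55
eef_pos: [0.5359, -0.0069, 0.1589]
orientation: [0.001, 0.399, 0.917, -0.0]
contact_force: [-3.1, -3.1, 7.9]
grip_width: 0.0125
grip_force: 108.0
[ 0.5359 -0.0069  0.1589] yaw 132.94 off tool [ 0.0005 -0.0002 -0.0001] [ 0.35  0.19 -0.4   0.   -0.98 -2.75] [-3.1 -3.1  7.9] [-1.    0.97  0.1 ]
the job is handed in; nothing more can be done
None
```

Job handed in at 29.6 s: caps tipped into the bowl (seen as four caps' worth of brown on its floor), empty tray back flat and released, lid home and still gripped at about 0.69 rad on the run ring by my estimate (orange is 0.70), short of the lock.

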